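# Oil and draw the guarded drift

## Task

Press the spray can's nozzle cap well down and let it spring back up, to send a burst of oil over the tool block. Then draw the drift with the round hand guard out of the block, tip it over to lean at about 45 degrees with its point downwards so that the oil can run off, and finish while still holding it like that, still, in the gripper, every part of it at least 120 mm above the bench. Leave the other two hand tools in their sockets, and the hammer and the angle iron where they lie.

Things in the scene. Friction and masses are not known exactly. Their poses are not given: they have to be found in the camera images.
- cap_top (a point): Centre of the flat top of the nozzle cap, a white plastic disc 38 mm wide, 16 mm high, on an upright bare aluminium spray can 66 mm wide, fixed in a dark steel bench clamp with a 100 x 100 mm foot. Top 200 mm above the bench when up. z is up; a short spout stub points along +y. Press straight down.
- cap (a joint): How far the nozzle cap is pressed down, in m: 0 up, 0.008 fully down. A spring pushes it back: about 4 N starts it moving, 8 N holds it fully down. Anything past 5 mm sprays.
- block: Fixed grey steel tool block, 75 mm (its x) by 250 mm (its y), 50 mm high. Origin at the centre of its underside, on the bench, z up. Three round sockets 15 mm wide, 40 mm deep, open in its top at x = 0 and y = -90, 0, +90 mm; each holds one upright hand tool, in any order.
- drift_center (a point): Steel drift to be drawn, loose, 165 mm long, 200 to 330 g: the only tool with a hand guard (black rubber disc, 48 mm wide). Point half-way along its axis; z runs from its point (z -82.5 mm) to its top (+82.5): round shank 12 mm wide to z +12.5, guard to +20.5, then a round grip 24 mm wide to the top. Balances at z +26. Stands in a socket, point 10 mm above the bench.
- drift_tip (a point): The middle of the drift's pointed lower end, 82.5 mm below drift_center along the drift's own axis.
- punch_center (a point): Bystander in the block: a plain steel punch 145 mm long without guard, 12 mm shank and 20 mm round head part; the point is on its axis, half-way up; its top stands 155 mm above the bench.
- awl_center (a point): Bystander in the block: a steel tool 145 mm long without guard, 12 mm shank ending in a 30 mm ball; the point is on its axis, half-way up; its top stands 155 mm above the bench.
- hammer_center (a point): Bystander: a hammer lying on the bench to the left, about 260 mm long along the point's x; this is a point near its middle.
- angle_center (a point): Bystander: an offcut of dark steel angle, 100 mm long (its y), 50 mm wide and 50 mm high, lying on the bench beyond the can and block; the point is at the middle of its lower leg.
Mind the look-alikes: they are no part of the job. What is shaped like the part that bears drift_center but pink or yellow is not meant.

How it is judged:
By the outcome, as a careful person would: the job done as asked, in the order asked, and still so for the second after the job is handed in, while the arm keeps its last pose, push and grip.
It also fails if it takes over 42 s, if anything falls off the work surface, if the arm or the gripper's body presses on something with over 40 N, if the wrist force passes 120 N, or if a joint passes its speed limit or range.

## Robot

A 6-joint arm with a two-finger parallel gripper is mounted at the origin on the work surface. World frame = base frame: x ahead of the robot, y to its left, z up, the work surface at z = 0. Lengths are in m, angles in rad, forces in N, time in s.
With the tool pointing down it reaches from about 0.35 to 0.775 m from the base axis. Payload 7.3 kg.
Tool frame: the origin (TCP) lies midway between the tips of the shut fingers; the grasp point (between the pads) lies 19 mm behind it (robot.grasp_offset is the z of the grasp point in the tool frame, in m); z points along the fingers, y is the direction in which the jaws open and shut (so a half turn about z gives the same grasp; the last joint's range is limited). The gripper opens to 92 mm and grips with 3 to 60 N. Pads are 19 mm wide; open, the fingers measure 130 mm over their backs; the gripper's body (75 mm by 190 mm) begins 47 mm behind the grasp point.
Start: joints at [1.078, 0.342, 1.524, -0, 1.275, -0.146], TCP at [0.178, 0.494, 0.227] pointing down, gripper open.
Joint ranges: [-2.53, 2.53], [-0.77, 2.02], [0.04, 2.7], [-1, 4.14], [0.28, 2.66], [-3.11, 3.11]. Speed limits (rad/s): [2.57, 2.57, 3.14, 3.14, 3.14, 3.14].

## Interface

Orientations are given as [roll, pitch, yaw] about the fixed x, y, z axes, in that order (R = Rz(yaw) Ry(pitch) Rx(roll)).
In Python, from cell import observe, imaging, workorder, robot gives the robot as it stands. The module is installed in compiled form; this text tells all that it offers.
- The arm moves only by the tool send_rows, never from a script. Its argument "series" is a list of rows, each a list of 7 numbers: the shift along the tool's x, y, z in m, then the turn, a rotation vector about the tool's x, y, z in rad, then the closure, from 0 (fully open) to 1 (shut). A call has 1 to 5 rows; each row shifts and turns the commanded pose from where the row before left it, along the tool's axes as they then stand; what a row does not reach is not made up. A row lasts 1/12 s, in which the tool goes at most 41.7 mm and 7.16 degrees, less where a joint would pass 70% of its speed; a pose out of reach is approached as far as the arm can. A call is refused whole if a number of a shift passes 0.0417 or a number of a turn 0.125, either way. A call with a gripper value outside its range is refused whole. The fingers move at their own pace and stop on an object; "newtons" is the grip in N (left out, the last holds). Time passes only in rows, so rows that do not move let the fingers close. It gives the time, the measured TCP pose, the force and the opening at its end, in the units of the state.
- observe(): the state, without advancing time (a new reading comes with each control period).
- imaging.read_camera(name): name is "scene" or "top"; returns a dict with "color" (400x640x3 uint8, red, green, blue), "range_z" (400x640 float32, m along the optical axis (not along the pixel's ray), 0 where there is no reading), "vfov" (degrees; the focal length in pixels is half the picture's height over the tangent of half this angle, whatever the lens; pixels are square), "cx", "cy" (the principal point, pixels), "T" (4x4, takes a point from camera to world coordinates). Camera axes: x right, y down, z forward; pixel columns grow to the right and rows downward; lengths in m; the calibration is good to about 2 mm. A picture is of the moment at which its call begins.
- workorder.hand_in(): hands the job in, once; it reports no verdict.
The state is a dict: "time": time; "qpos": joint angles; "qvel": joint speeds; "joint_efforts": joint torques, N m; "tool_pos": TCP position; "tool_rot": TCP orientation; "contact_force": force on the tool from outside, world axes, zero at the start; "torque": the same for the moment, N m; "opening": finger opening in m.
Only numpy, scipy, OpenCV 4.12 (cv2) and the standard library are available. Lean on these libraries where they do the work, as an engineer would, in place of code of your own. Each camera call takes 0.05 s, during which the arm holds its last target.

## Working session

There is one attempt and no reset: what is moved stays moved. The work goes in short steps, Python scripts to look and compute and a tool call to move; the robot and the scene stay as the last step left them, time stands still between calls to the robot, and variables do not carry over. Pictures are saved under pics/ and viewed, and the job is handed in when it is done.

Besides the shell and the picture viewer there is one more tool, called after "Emit:" by a JSON object that holds its "op" and its "data", one argument or row to a line. send_rows: Moves the arm, as the interface text tells. Its arguments: {"type":"object","properties":{"series":{"type":"array","items":{"type":"array","items":{"type":"number"}}},"newtons":{"type":"number"}},"required":["series"]}

```bash
mkdir -p pics; cat > h.py <<'E'
import numpy as np, cv2
from cell import observe, imaging, workorder, robot
def cam(n):
    d=imaging.read_camera(n); f=200/np.tan(np.radians(d['vfov'])/2)
    v,u=np.mgrid[0:400,0:640]; z=d['range_z']
    P=np.stack([(u-d['cx'])/f*z,(v-d['cy'])/f*z,z,np.ones_like(z)],-1)@np.array(d['T']).T
    P=P[...,:3].copy(); P[z<=0]=np.nan
    return d['color'],P,d,f
def save(n,im,s=1): cv2.imwrite('pics/'+n,cv2.resize(im,None,fx=s,fy=s,interpolation=cv2.INTER_CUBIC)[...,::-1])
E
python3 - <<'E'
from h import *
print(observe(), robot.grasp_offset)
for n in('scene','top'):
    c,P,d,f=cam(n); save(n+'0.png',c,1.25); np.savez(n+'0.npz',c=c,P=P); print(f,d['cx'],d['cy'],np.round(d['T'],3))
E
```

```text
{'time': 0.0, 'qpos': array([ 1.07799447e+00,  3.42733212e-01,  1.52497839e+00, -2.11452936e-05,
        1.27538523e+00, -1.46010643e-01]), 'qvel': array([-0.00027616, -0.0008506 , -0.00159578, -0.00025404, -0.00024947,
        0.00064733]), 'joint_efforts': array([ 1.58296825e-03, -4.31229687e+01, -2.44222373e+01,  7.19431113e-02,
        5.58969914e-02, -1.36945919e-04]), 'tool_pos': array([0.17824374, 0.49340538, 0.22605299]), 'tool_rot': array([-3.14010154e+00, -1.98841552e-04,  2.79480746e+00]), 'contact_force': array([ 0.35064478,  0.60759299, -0.46513016]), 'torque': array([-0.00247838,  0.00817978,  0.02140139]), 'opening': 0.09202526949457322} -0.0188
460.2847061110639 319.59477180003125 191.78119104547744 [[-0.29   0.627 -0.724  1.354]
 [ 0.957  0.194 -0.216  0.329]
 [ 0.005 -0.755 -0.656  0.843]
 [ 0.     0.     0.     1.   ]]
475.7495869370906 323.0155576420529 187.5244711011896 [[-0.011 -0.986  0.168  0.392]
 [-1.     0.014  0.015  0.111]
 [-0.017 -0.168 -0.986  1.258]
 [ 0.     0.     0.     1.   ]]
```

View pics/scene0.png

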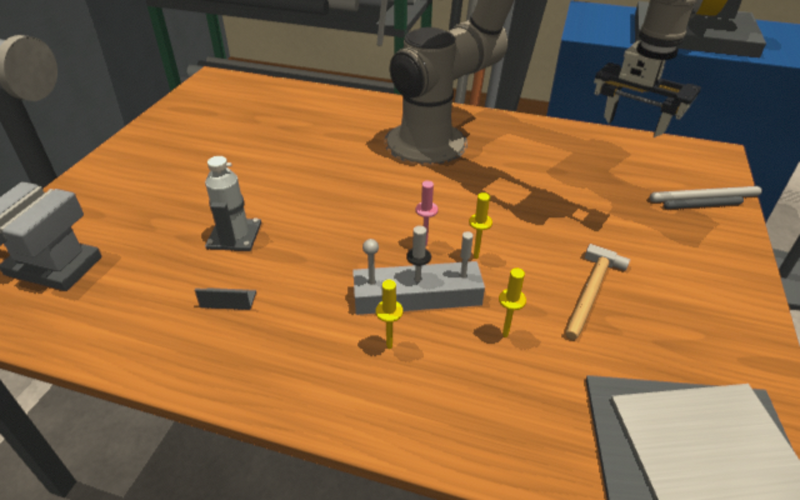

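View pics/top0.png

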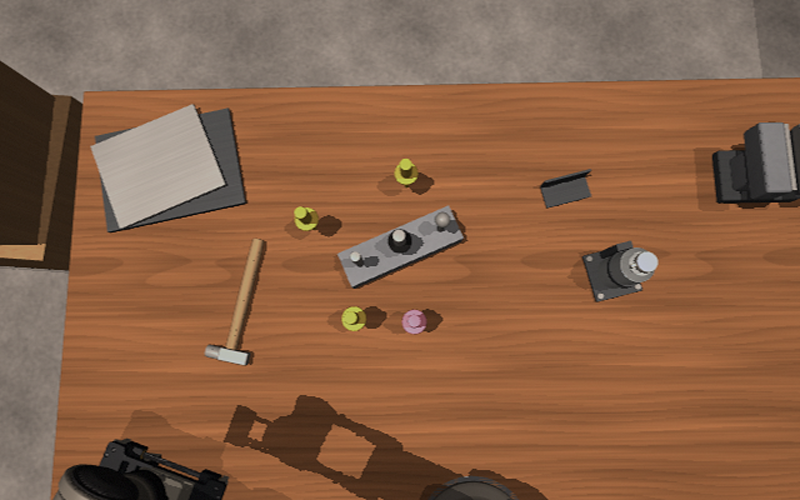

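In the scene picture (800 px wide), five parts have the drift's shape: pink at (427,205), yellow at (482,215), (389,305) and (514,295), and a steel one with a black guard at (419,250). Only the last one is steel with a black rubber guard and stands in the block. Can cap: about (218,162) in the scene, (646,262) in the top view. I'll confirm with a crop and measure.

```bash
python3 - <<'E'
from h import *
S=np.load('scene0.npz');T=np.load('top0.npz')
a=cv2.resize(S['c'][130:290,270:430],None,fx=2.4,fy=2.4,interpolation=2); a=cv2.resize(a,(400,400))
b=cv2.resize(T['c'][150:250,260:380],(400,334),interpolation=2); b=np.vstack([b,np.zeros((66,400,3),np.uint8)])
save('crop0.png',np.hstack([a,b]))
c=np.vstack([cv2.resize(T['c'][180:250,460:540],(400,350),interpolation=2)])
d=cv2.resize(S['c'][115:205,150:220],(272,350),interpolation=2); save('crop1.png',np.hstack([c,d]))
P=T['P'];C=T['c']
def near(P,x,y,r,z0,z1):
    m=(np.hypot(P[...,0]-x,P[...,1]-y)<r)&(P[...,2]>z0)&(P[...,2]<z1); return m
for n,(u,v) in dict(cap=(646,262),drift=(399,236),awl=(442,218),punch=(356,258),y1=(405,165),y2=(303,213),y3=(351,316),pink=(414,321),angle=(567,190),ham=(245,300)).items():
    print(n,np.round(P[int(v/1.25),int(u/1.25)],4))
# block top
for Q,nm in((T['P'],'top'),(S['P'],'scene')):
    z=Q[...,2]; m=(abs(z-.05)<.006)&(abs(Q[...,0]-P[189,319,0])<.2)&(abs(Q[...,1]-P[189,319,1])<.2)
    n,l,s,_=cv2.connectedComponentsWithStats(m.astype(np.uint8)); k=1+s[1:,4].argmax(); q=Q[l==k]
    r=cv2.minAreaRect((q[:,:2]*1000).astype(np.float32)); print(nm,r,cv2.boxPoints(r).round(1).tolist(),np.median(q[:,2]))
E
```

```text
cap [ 0.5183 -0.3016  0.2002]
drift [0.5753 0.1363 0.1803]
awl [0.6119 0.0563 0.1554]
punch [0.538  0.2192 0.1555]
y1 [0.7124 0.1234 0.1662]
y2 [0.6227 0.3168 0.1681]
y3 [0.4312 0.2275 0.1621]
pink [0.4206 0.111  0.1666]
angle [ 0.6989 -0.2221  0.0023]
ham [0.4695 0.4602 0.0254]
top ((576.4097290039062, 135.86083984375), (76.42823028564453, 250.1795196533203), 22.987306594848633) [[492.3999938964844, 236.10000610351562], [590.0999755859375, 5.800000190734863], [660.4000244140625, 35.599998474121094], [562.7000122070312, 265.8999938964844]] 0.050920236526349694
scene ((579.3869018554688, 134.92726135253906), (81.81256103515625, 250.3447723388672), 22.795734405517578) [[493.20001220703125, 234.5], [590.2000122070312, 3.700000047683716], [665.5999755859375, 35.400001525878906], [568.5999755859375, 266.20001220703125]] 0.04988439538427247
```

```bash
python3 - <<'E'
from h import *
S=np.load('scene0.npz');T=np.load('top0.npz')
for Q,nm in((T['P'],'top'),(S['P'],'scene')):
    z=Q[...,2]
    for lo,hi in((.19,.215),(.16,.18),(.13,.15),(.106,.118)):
        m=(z>lo)&(z<hi)&(Q[...,0]>.3)
        n,l,s,c=cv2.connectedComponentsWithStats(m.astype(np.uint8))
        for k in range(1,n):
            if 12<s[k,4]<3000:
                q=Q[l==k]; 
                print(nm,lo,s[k,4],c[k].round(),np.median(q,0).round(4),q.min(0).round(3),q.max(0).round(3))
E
```

```text
top 0.19 257 [517. 209.] [ 0.5178 -0.3034  0.2002] [ 0.5   -0.323  0.191] [ 0.537 -0.278  0.205]
top 0.16 657 [621. 126.] [ 0.717  -0.5774  0.1615] [ 0.651 -0.61   0.16 ] [ 0.787 -0.553  0.168]
top 0.16 79 [325. 131.] [0.7143 0.1211 0.166 ] [0.702 0.111 0.16 ] [0.726 0.133 0.17 ]
top 0.16 78 [241. 170.] [0.6232 0.3205 0.1661] [0.613 0.31  0.16 ] [0.636 0.332 0.174]
top 0.16 84 [320. 189.] [0.5739 0.1344 0.1757] [0.564 0.125 0.162] [0.585 0.146 0.18 ]
top 0.16 251 [508. 212.] [ 0.5107 -0.293   0.1675] [ 0.491 -0.332  0.16 ] [ 0.546 -0.276  0.177]
top 0.16 84 [280. 254.] [0.4266 0.2259 0.1659] [0.417 0.215 0.161] [0.438 0.236 0.172]
top 0.16 85 [331. 256.] [0.4205 0.1108 0.1655] [0.409 0.1   0.161] [0.43 0.12 0.17]
top 0.13 302 [607. 132.] [ 0.7072 -0.5551  0.1397] [ 0.649 -0.599  0.13 ] [ 0.788 -0.552  0.15 ]
top 0.13 146 [637. 117.] [ 0.7492 -0.6341  0.1395] [ 0.677 -0.639  0.131] [ 0.786 -0.63   0.15 ]
top 0.13 20 [325. 138.] [0.705  0.1203 0.1402] [0.703 0.112 0.131] [0.71  0.131 0.15 ]
top 0.13 20 [245. 174.] [0.6172 0.3132 0.1412] [0.612 0.31  0.134] [0.629 0.327 0.149]
top 0.13 
[... 3001 characters left out ...]
.5574  0.1124] [ 0.651 -0.604  0.106] [ 0.794 -0.553  0.118]
scene 0.106 36 [384. 175.] [0.4391 0.2261 0.1113] [0.427 0.213 0.106] [0.444 0.236 0.118]
scene 0.106 22 [  2. 192.] [ 0.7735 -0.6447  0.1106] [ 0.765 -0.648  0.107] [ 0.782 -0.642  0.117]
scene 0.106 169 [334. 206.] [0.5886 0.1386 0.1125] [0.557 0.111 0.106] [0.603 0.158 0.117]
scene 0.106 32 [372. 203.] [0.5505 0.2181 0.1121] [0.544 0.208 0.106] [0.555 0.227 0.117]
scene 0.106 22 [296. 208.] [0.6175 0.0531 0.112 ] [0.614 0.046 0.107] [0.623 0.057 0.117]
scene 0.106 36 [410. 237.] [0.6361 0.3192 0.1127] [0.627 0.308 0.108] [0.64  0.33  0.118]
scene 0.106 40 [311. 247.] [0.7268 0.1241 0.1118] [0.716 0.112 0.106] [0.73  0.132 0.118]
```

View pics/crop0.png

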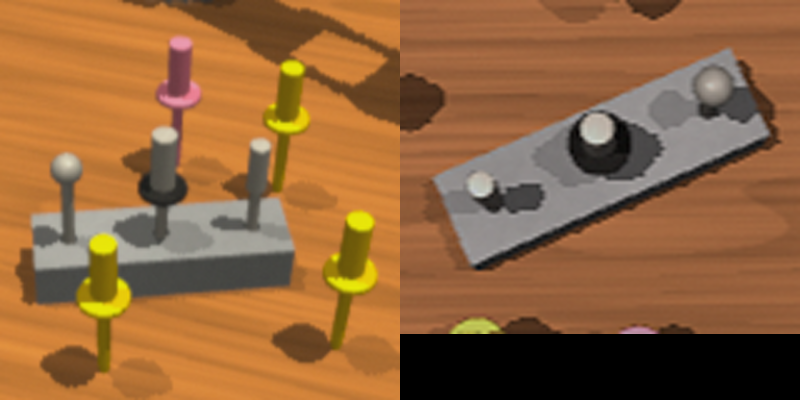

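View pics/crop1.png

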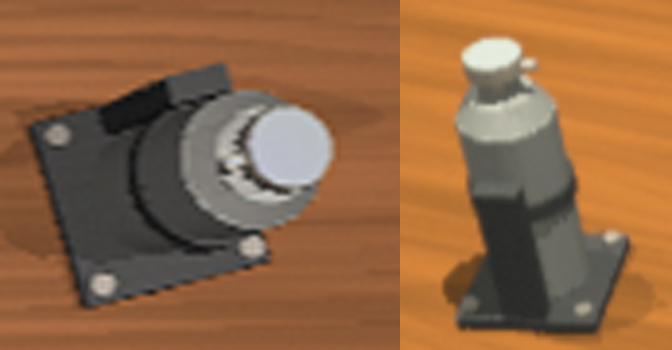

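The crop confirms it: the steel tool with the black guard is in the middle socket, with the ball awl and the plain punch either side. Cap at about (0.520, -0.303, 0.200), drift axis at about (0.577, 0.1355), block yaw about 23°. I'll shut the fingers, rise and turn the jaws across the block row.

Emit:
{"op": "send_rows", "data": {
  "series": [
    [0, 0, -0.015, 0, 0, 0.117, 1],
    [0, 0, -0.015, 0, 0, 0.117, 1],
    [0, 0, -0.015, 0, 0, 0.117, 1],
    [0, 0, -0.015, 0, 0, 0.117, 1],
    [0, 0, -0.015, 0, 0, 0.117, 1]
  ],
  "newtons": 20
}}

```text
time: 0.52
tool_pos: [0.1783, 0.4935, 0.302]
tool_rot: [-3.141, 0.0, 2.204]
contact_force: [0.8, 0.4, 0.4]
opening: 0.063
```

Emit:
{"op": "send_rows", "data": {
  "series": [
    [0, 0, 0, 0, 0, 0.117, 1],
    [0, 0, 0, 0, 0, 0.117, 1]
  ]
}}

```text
time: 0.68
tool_pos: [0.1785, 0.494, 0.3024]
tool_rot: [3.14, -0.001, 1.97]
contact_force: [-0.6, -0.4, 0.1]
opening: 0.0497
```

```bash
cat >> h.py <<'E'
from scipy.spatial.transform import Rotation as Ro
def rel(p):
    s=observe(); R=Ro.from_euler('xyz',s['tool_rot']); d=R.inv().apply(np.array(p)-s['tool_pos'])
    print('t',round(s['time'],2),'pos',s['tool_pos'].round(4),'rot',s['tool_rot'].round(4),'F',s['contact_force'].round(1),'op',round(s['opening'],4),'q',s['qpos'].round(2)); print('->',p,'tool shift',d.round(4),'rows',np.abs(d).max()/.0417)
E
python3 - <<'E'
from h import *
rel([.42,.22,.29]); rel([.52,-.303,.29])
E
```

```text
t 0.68 pos [0.1785 0.494  0.3024] rot [ 3.1405e+00 -9.0000e-04  1.9700e+00] F [-0.6 -0.4  0.1] op 0.0497 q [1.08 0.29 1.38 0.   1.46 0.68]
-> [0.42, 0.22, 0.29] tool shift [-0.3463  0.116   0.0122] rows 8.304949879231625
t 0.68 pos [0.1785 0.494  0.3024] rot [ 3.1405e+00 -9.0000e-04  1.9700e+00] F [-0.6 -0.4  0.1] op 0.0497 q [1.08 0.29 1.38 0.   1.46 0.68]
-> [0.52, -0.303, 0.29] tool shift [-0.8671  0.0048  0.0116] rows 20.792763052816483
```

Emit:
{"op": "send_rows", "data": {
  "series": [
    [-0.0346, 0.0116, 0, 0, 0, 0, 1],
    [-0.0346, 0.0116, 0, 0, 0, 0, 1],
    [-0.0346, 0.0116, 0, 0, 0, 0, 1],
    [-0.0346, 0.0116, 0, 0, 0, 0, 1],
    [-0.0346, 0.0116, 0, 0, 0, 0, 1]
  ]
}}

```text
time: 1.1
tool_pos: [0.3005, 0.3561, 0.3014]
tool_rot: [-3.141, 0.0, 1.976]
contact_force: [0.5, 0.3, -1.3]
opening: 0.0164
```

Emit:
{"op": "send_rows", "data": {
  "series": [
    [-0.0346, 0.0116, 0, 0, 0, 0, 1],
    [-0.0346, 0.0116, 0, 0, 0, 0, 1],
    [-0.0346, 0.0116, 0, 0, 0, 0, 1],
    [-0.0346, 0.0116, 0, 0, 0, 0, 1],
    [-0.0346, 0.0116, 0, 0, 0, 0, 1]
  ]
}}

```text
time: 1.52
tool_pos: [0.4221, 0.2198, 0.3015]
tool_rot: [-3.141, -0.0, 1.976]
contact_force: [0.5, -0.0, -0.3]
opening: 0.0006
```

Emit:
{"op": "send_rows", "data": {
  "series": [
    [-0.0347, -0.0074, 0, 0, 0, 0, 1],
    [-0.0347, -0.0074, 0, 0, 0, 0, 1],
    [-0.0347, -0.0074, 0, 0, 0, 0, 1],
    [-0.0347, -0.0074, 0, 0, 0, 0, 1],
    [-0.0347, -0.0074, 0, 0, 0, 0, 1]
  ]
}}

```text
time: 1.93
tool_pos: [0.4556, 0.0457, 0.3014]
tool_rot: [-3.141, -0.0, 1.976]
contact_force: [0.8, 0.6, 1.1]
opening: 0.0003
```

Emit:
{"op": "send_rows", "data": {
  "series": [
    [-0.0347, -0.0074, 0, 0, 0, 0, 1],
    [-0.0347, -0.0074, 0, 0, 0, 0, 1],
    [-0.0347, -0.0074, 0, 0, 0, 0, 1],
    [-0.0347, -0.0074, 0, 0, 0, 0, 1],
    [-0.0347, -0.0074, 0, 0, 0, 0, 1]
  ]
}}

```text
time: 2.35
tool_pos: [0.4899, -0.1284, 0.3014]
tool_rot: [-3.141, -0.001, 1.976]
contact_force: [0.9, -0.4, -0.0]
opening: 0.0004
```

Emit:
{"op": "send_rows", "data": {
  "series": [
    [-0.0347, -0.0074, 0, 0, 0, 0, 1],
    [-0.0347, -0.0074, 0, 0, 0, 0, 1],
    [-0.0347, -0.0074, 0, 0, 0, 0, 1],
    [-0.0347, -0.0074, 0, 0, 0, 0, 1],
    [-0.0347, -0.0074, 0, 0, 0, 0, 1]
  ]
}}

```text
time: 2.77
tool_pos: [0.5243, -0.3024, 0.3012]
tool_rot: [-3.141, -0.001, 1.976]
contact_force: [1.1, -0.4, 0.4]
opening: 0.0002
```

```bash
python3 - <<'E'
from h import *
rel([.52,-.303,.215])
c,P,d,f=cam('top'); save('top1.png',c[130:270,430:590],4)
c,P,d,f=cam('scene'); save('scene1.png',c[20:240,80:330],3)
E
```

```text
t 2.77 pos [ 0.5243 -0.3024  0.3012] rot [-3.1413e+00 -9.0000e-04  1.9756e+00] F [ 1.1 -0.4  0.4] op 0.0002 q [-0.65  0.46  1.15  0.    1.54 -1.05]
-> [0.52, -0.303, 0.215] tool shift [ 0.001  -0.0042  0.0862] rows 2.0665700532678764
```

View pics/scene1.png

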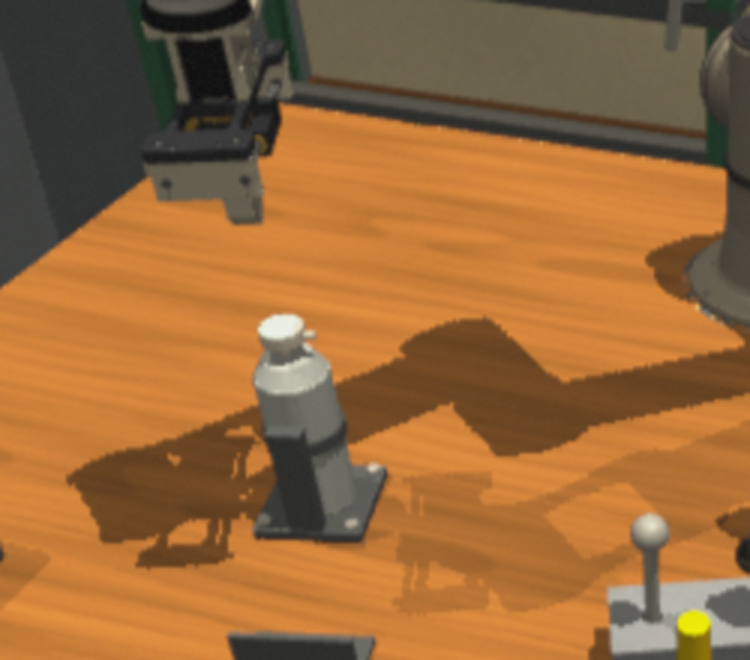

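The shut fingers hang above the can, tip at (245,215) in the crop and cap at (282,328). Lowering.

Emit:
{"op": "send_rows", "data": {
  "series": [
    [0.001, -0.004, 0.03, 0, 0, 0, 1],
    [0, 0, 0.03, 0, 0, 0, 1],
    [0, 0, 0.026, 0, 0, 0, 1],
    [0, 0, 0, 0, 0, 0, 1]
  ]
}}

```text
time: 3.2
tool_pos: [0.5178, -0.2989, 0.2099]
tool_rot: [-3.136, -0.01, 1.976]
contact_force: [0.1, 0.4, -0.5]
opening: 0.0002
```

```bash
python3 - <<'E'
from h import *
rel([.52,-.303,.2])
c,P,d,f=cam('scene'); save('scene2.png',c[60:220,100:260],4)
E
```

```text
t 3.2 pos [ 0.5178 -0.2989  0.2099] rot [-3.1363 -0.0099  1.9759] F [ 0.1  0.4 -0.5] op 0.0002 q [-0.65  0.5   1.33  0.    1.33 -1.06]
-> [0.52, -0.303, 0.2] tool shift [-0.0047  0.0004  0.0098] rows 0.2353226024639591
```

View pics/scene2.png

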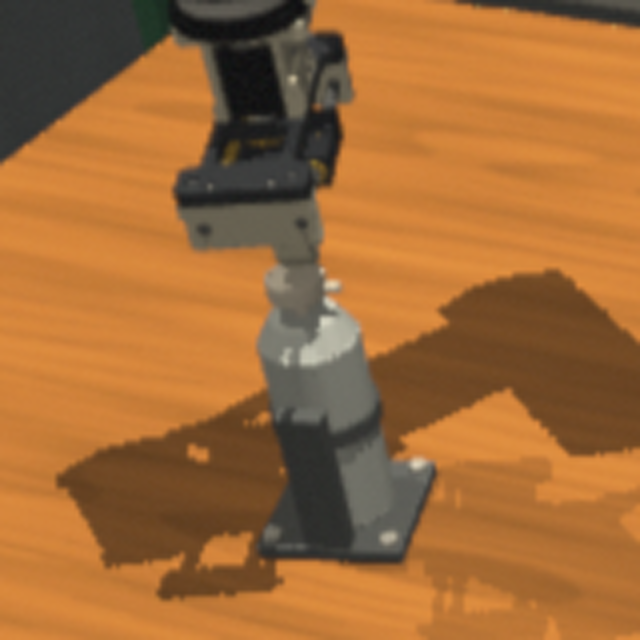

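The fingertips at (297,265) are just above the cap at (300,285). Settle, then press slowly.

Emit:
{"op": "send_rows", "data": {
  "series": [
    [0, 0, 0, 0, 0, 0, 1],
    [0, 0, 0, 0, 0, 0, 1]
  ]
}}

```text
time: 3.42
tool_pos: [0.5213, -0.3016, 0.2179]
tool_rot: [3.14, 0.003, 1.976]
contact_force: [0.8, 1.2, 0.4]
opening: 0.0006
```

```bash
python3 - <<'E'
from h import *
rel([.52,-.303,.2])
E
```

```text
t 3.42 pos [ 0.5213 -0.3016  0.2179] rot [3.1398e+00 3.0000e-03 1.9762e+00] F [0.8 1.2 0.4] op 0.0006 q [-0.65  0.49  1.32  0.    1.33 -1.06]
-> [0.52, -0.303, 0.2] tool shift [-0.0007 -0.0018  0.0179] rows 0.4297358324935413
```

Emit:
{"op": "send_rows", "data": {
  "series": [
    [0, -0.001, 0.003, 0, 0, 0, 1],
    [0, 0, 0.003, 0, 0, 0, 1],
    [0, 0, 0.003, 0, 0, 0, 1],
    [0, 0, 0.003, 0, 0, 0, 1],
    [0, 0, 0.002, 0, 0, 0, 1]
  ]
}}

```text
time: 3.83
tool_pos: [0.5194, -0.3016, 0.2013]
tool_rot: [-3.142, -0.0, 1.976]
contact_force: [-0.1, 0.1, -0.5]
opening: 0.0003
```

Emit:
{"op": "send_rows", "data": {
  "series": [
    [0, 0, 0.0015, 0, 0, 0, 1],
    [0, 0, 0.0015, 0, 0, 0, 1],
    [0, 0, 0.0015, 0, 0, 0, 1],
    [0, 0, 0.0015, 0, 0, 0, 1],
    [0, 0, 0, 0, 0, 0, 1]
  ]
}}

```text
time: 4.25
tool_pos: [0.5194, -0.3017, 0.1961]
tool_rot: [3.141, 0.0, 1.976]
contact_force: [-3.3, 1.8, 6.0]
opening: 0.0002
```

Emit:
{"op": "send_rows", "data": {
  "series": [
    [0, 0, 0.0015, 0, 0, 0, 1],
    [0, 0, 0.0015, 0, 0, 0, 1],
    [0, 0, 0.001, 0, 0, 0, 1],
    [0, 0, 0, 0, 0, 0, 1],
    [0, 0, 0, 0, 0, 0, 1]
  ]
}}

```text
time: 4.67
tool_pos: [0.5194, -0.3017, 0.1926]
tool_rot: [3.141, 0.001, 1.976]
contact_force: [-4.2, 1.8, 7.7]
opening: 0.0006
```

Emit:
{"op": "send_rows", "data": {
  "series": [
    [0, 0, 0.001, 0, 0, 0, 1],
    [0, 0, 0.0005, 0, 0, 0, 1],
    [0, 0, 0, 0, 0, 0, 1]
  ]
}}

```text
time: 4.92
tool_pos: [0.5194, -0.3017, 0.1922]
tool_rot: [3.141, 0.001, 1.976]
contact_force: [-4.1, 3.0, 12.2]
opening: 0.0006
```

```bash
python3 - <<'E'
from h import *
rel([.52,-.303,.2])
c,P,d,f=cam('scene'); save('scene3.png',c[60:260,80:400],2.5)
E
```

```text
t 4.92 pos [ 0.5194 -0.3017  0.1922] rot [3.1408e+00 1.4000e-03 1.9759e+00] F [-4.1  3.  12.2] op 0.0006 q [-0.65  0.51  1.36 -0.    1.27 -1.06]
-> [0.52, -0.303, 0.2] tool shift [-0.0014  0.     -0.0078] rows 0.18738181361579473
```

View pics/scene3.png

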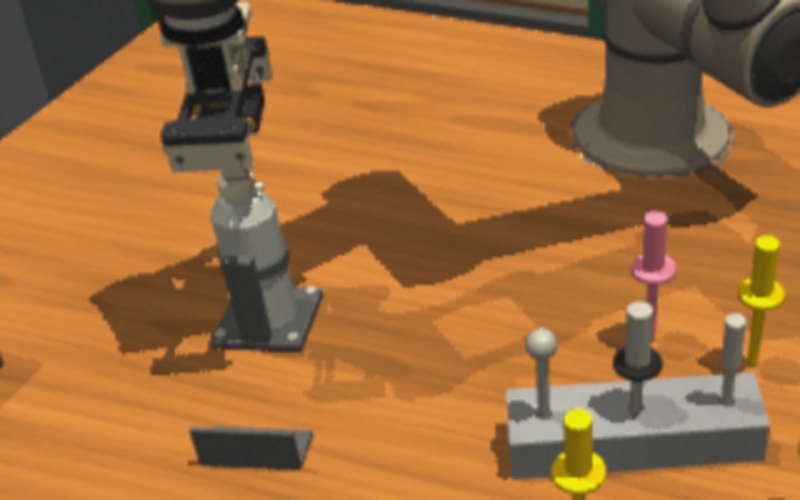

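The cap is at its stop: force 12 N at z 0.192, cap pressed onto the can neck at (237,190). Release and rise.

Emit:
{"op": "send_rows", "data": {
  "series": [
    [0, 0, -0.004, 0, 0, 0, 1],
    [0, 0, -0.006, 0, 0, 0, 1],
    [0, 0, -0.015, 0, 0, 0, 0],
    [0, 0, -0.03, 0, 0, 0, 0],
    [0, 0, -0.04, 0, 0, 0, 0]
  ]
}}

```text
time: 5.38
tool_pos: [0.5184, -0.301, 0.2831]
tool_rot: [-3.138, -0.006, 1.976]
contact_force: [0.7, -0.5, -0.1]
opening: 0.0162
```

```bash
python3 - <<'E'
from h import *
rel([.577,.1355,.3])
c,P,d,f=cam('top'); m=(P[...,2]>.19)&(P[...,2]<.215)&(abs(P[...,0]-.52)<.03)&(abs(P[...,1]+.3)<.03); print(m.sum(),np.median(P[m],0) if m.any() else 0)
c,P,d,f=cam('scene'); m=(P[...,2]>.18)&(P[...,2]<.215)&(abs(P[...,0]-.52)<.03)&(abs(P[...,1]+.3)<.03); print(m.sum(),np.percentile(P[m][:,2],[50,80,95]) if m.any() else 0)
save('scene4.png',c[60:260,80:400],2.5)
E
```

```text
t 5.38 pos [ 0.5184 -0.301   0.2831] rot [-3.1385 -0.0057  1.9757] F [ 0.7 -0.5 -0.1] op 0.0162 q [-0.65  0.45  1.2   0.    1.5  -1.06]
-> [0.577, 0.1355, 0.3] tool shift [ 0.3782  0.2258 -0.0154] rows 9.069269692262456
260 [ 0.517243   -0.3031159   0.20064483]
171 [0.19868438 0.20089874 0.20252848]
```

View pics/scene4.png

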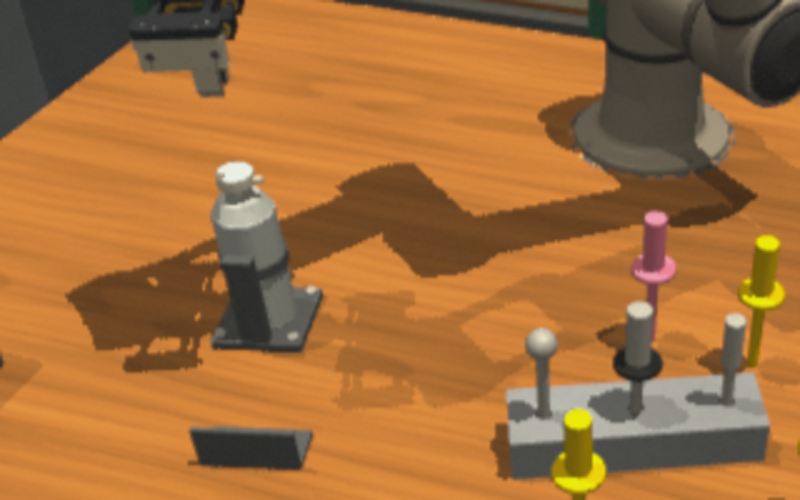

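The cap is back up: its top measures z 0.2006 and sits at (237,175). On to the drift.

Emit:
{"op": "send_rows", "data": {
  "series": [
    [0.0344, 0.0205, -0.001, 0, 0, 0, 0],
    [0.0344, 0.0205, -0.001, 0, 0, 0, 0],
    [0.0344, 0.0205, -0.001, 0, 0, 0, 0],
    [0.0344, 0.0205, -0.001, 0, 0, 0, 0],
    [0.0344, 0.0205, -0.001, 0, 0, 0, 0]
  ]
}}

```text
time: 5.9
tool_pos: [0.5459, -0.1016, 0.2898]
tool_rot: [3.141, -0.0, 1.975]
contact_force: [0.7, 0.2, -0.3]
opening: 0.0576
```

Emit:
{"op": "send_rows", "data": {
  "series": [
    [0.0344, 0.0205, 0, 0, 0, 0, 0],
    [0.0344, 0.0205, 0, 0, 0, 0, 0],
    [0.0344, 0.0205, 0, 0, 0, 0, 0],
    [0.0344, 0.0205, 0, 0, 0, 0, 0],
    [0.0344, 0.0205, 0, 0, 0, 0, 0]
  ]
}}

```text
time: 6.32
tool_pos: [0.5723, 0.0972, 0.2899]
tool_rot: [3.141, 0.0, 1.976]
contact_force: [0.5, -0.3, 0.2]
opening: 0.0894
```

Emit:
{"op": "send_rows", "data": {
  "series": [
    [0.034, 0.02, 0, 0, 0, 0, 0],
    [0, 0, 0, 0, 0, 0, 0],
    [0, 0, 0, 0, 0, 0, 0],
    [0, 0, 0, 0, 0, 0, 0],
    [0, 0, 0, 0, 0, 0, 0]
  ]
}}

```text
time: 6.73
tool_pos: [0.5774, 0.133, 0.29]
tool_rot: [-3.141, 0.0, 1.974]
contact_force: [0.9, -0.7, -0.1]
opening: 0.092
```

```bash
python3 - <<'E'
from h import *
rel([.577,.1355,.2])
c,P,d,f=cam('scene'); save('scene5.png',c[60:280,230:460],3)
z=P[...,2]
for lo,hi in((.12,.17),(.06,.1)):
  m=(abs(P[...,0]-.577)<.03)&(abs(P[...,1]-.1355)<.03)&(z>lo)&(z<hi)
  q=P[m]; x,y=q[:,0],q[:,1]
  A=np.c_[2*x,2*y,np.ones_like(x)]; s=np.linalg.lstsq(A,x*x+y*y,rcond=None)[0]; print(m.sum(),s[:2],np.sqrt(s[2]+s[0]**2+s[1]**2))
T=np.load('top0.npz');P=T['P'];z=P[...,2]
m=(abs(P[...,0]-.577)<.03)&(abs(P[...,1]-.1355)<.03)&(z>.17)&(z<.185); print(P[m].mean(0),P[m].min(0),P[m].max(0))
E
```

```text
t 6.73 pos [0.5774 0.133  0.29  ] rot [-3.1412e+00  3.0000e-04  1.9744e+00] F [ 0.9 -0.7 -0.1] op 0.092 q [ 0.1   0.43  1.21 -0.    1.5  -0.31]
-> [0.577, 0.1355, 0.2] tool shift [0.0024 0.0007 0.09  ] rows 2.1582228218888133
170 [0.5792368 0.1343185] 0.010822493540454578
42 [0.58036995 0.13447788] 0.004446829967733327
[0.57519635 0.13574258 0.17619104] [0.56427627 0.12483518 0.17192903] [0.58528984 0.14579018 0.18127233]
```

View pics/scene5.png

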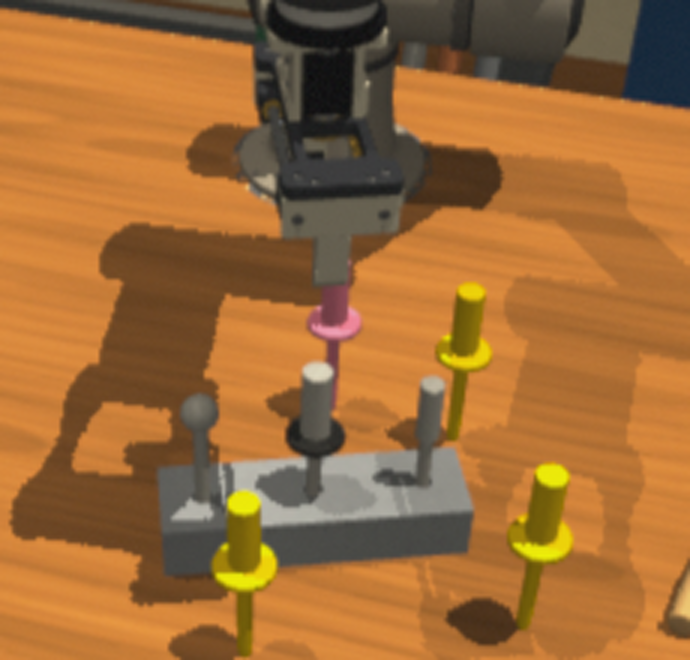

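The open fingers are over the drift, whose top is at (317,372). Descend, slowing down at the end.

Emit:
{"op": "send_rows", "data": {
  "series": [
    [0.001, 0, 0.025, 0, 0, 0, 0],
    [0.001, 0, 0.025, 0, 0, 0, 0],
    [0, 0, 0.025, 0, 0, 0, 0],
    [0, 0, 0.02, 0, 0, 0, 0],
    [0, 0, 0.016, 0, 0, 0, 0]
  ]
}}

```text
time: 7.2
tool_pos: [0.576, 0.1345, 0.1775]
tool_rot: [-3.14, -0.0, 1.973]
contact_force: [0.4, 0.0, 0.1]
opening: 0.0918
```

Emit:
{"op": "send_rows", "data": {
  "series": [
    [0, 0, 0.014, 0, 0, 0, 0],
    [0, 0, 0.012, 0, 0, 0, 0],
    [0, 0, 0.01, 0, 0, 0, 0],
    [0, 0, 0.008, 0, 0, 0, 0],
    [0, 0, 0.006, 0, 0, 0, 0]
  ]
}}

```text
time: 7.62
tool_pos: [0.5765, 0.1354, 0.1286]
tool_rot: [-3.141, -0.0, 1.975]
contact_force: [-0.2, 0.7, 0.2]
opening: 0.092
```

Emit:
{"op": "send_rows", "data": {
  "series": [
    [0, 0, 0.005, 0, 0, 0, 0],
    [0, 0, 0.003, 0, 0, 0, 0],
    [0, 0, 0, 0, 0, 0, 0],
    [0, 0, 0, 0, 0, 0, 0]
  ]
}}

```text
time: 7.95
tool_pos: [0.5767, 0.1362, 0.1215]
tool_rot: [3.141, 0.0, 1.976]
contact_force: [0.3, 0.1, 0.1]
opening: 0.0922
```

```bash
python3 - <<'E'
from h import *
rel([.577,.1355,.117])
c,P,d,f=cam('scene'); save('scene6.png',c[100:260,260:420],4)
E
```

```text
t 7.95 pos [0.5767 0.1362 0.1215] rot [3.1411e+00 1.0000e-04 1.9759e+00] F [0.3 0.1 0.1] op 0.0922 q [ 0.1   0.56  1.48  0.    1.1  -0.3 ]
-> [0.577, 0.1355, 0.117] tool shift [-0.0008 -0.      0.0045] rows 0.10799182121059588
```

View pics/scene6.png

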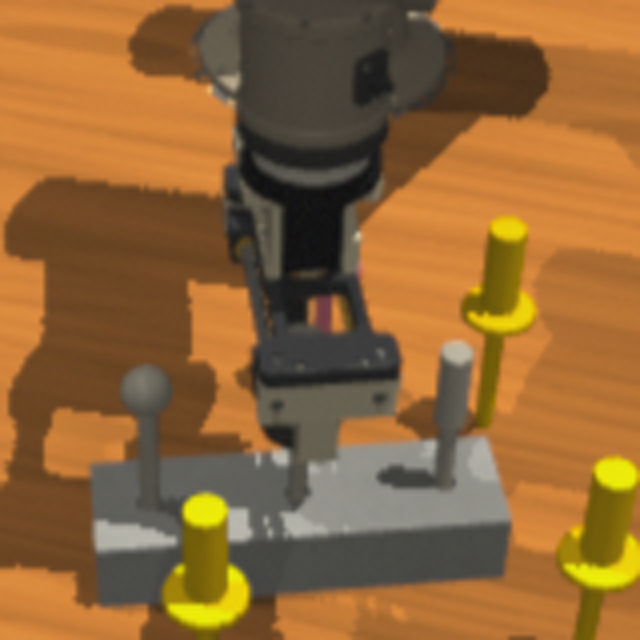

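The fingers straddle the grip just above the guard, the near finger at (318,430). Lower 2 mm and close.

Emit:
{"op": "send_rows", "data": {
  "series": [
    [-0.001, 0, 0.002, 0, 0, 0, 0],
    [0, 0, 0, 0, 0, 0, 1],
    [0, 0, 0, 0, 0, 0, 1],
    [0, 0, 0, 0, 0, 0, 1],
    [0, 0, 0, 0, 0, 0, 1]
  ],
  "newtons": 45
}}

```text
time: 8.42
tool_pos: [0.577, 0.1353, 0.1193]
tool_rot: [3.141, -0.0, 1.976]
contact_force: [0.5, 0.5, 0.7]
opening: 0.0696
```

Emit:
{"op": "send_rows", "data": {
  "series": [
    [0, 0, 0, 0, 0, 0, 1],
    [0, 0, 0, 0, 0, 0, 1],
    [0, 0, 0, 0, 0, 0, 1],
    [0, 0, 0, 0, 0, 0, 1],
    [0, 0, 0, 0, 0, 0, 1]
  ]
}}

```text
time: 8.83
tool_pos: [0.5769, 0.1353, 0.1192]
tool_rot: [3.142, -0.0, 1.976]
contact_force: [0.6, -0.6, 0.5]
opening: 0.0363
```

Emit:
{"op": "send_rows", "data": {
  "series": [
    [0, 0, 0, 0, 0, 0, 1],
    [0, 0, 0, 0, 0, 0, 1],
    [0, 0, 0, 0, 0, 0, 1]
  ]
}}

```text
time: 9.08
tool_pos: [0.5771, 0.1354, 0.1192]
tool_rot: [3.141, -0.0, 1.976]
contact_force: [0.7, -0.1, -0.2]
opening: 0.0234
```

Gripping the 24 mm grip. Draw straight up, slowly at first.

Emit:
{"op": "send_rows", "data": {
  "series": [
    [0, 0, 0, 0, 0, 0, 1],
    [0, 0, -0.002, 0, 0, 0, 1],
    [0, 0, -0.004, 0, 0, 0, 1],
    [0, 0, -0.006, 0, 0, 0, 1],
    [0, 0, -0.008, 0, 0, 0, 1]
  ]
}}

```text
time: 9.5
tool_pos: [0.5764, 0.1352, 0.1392]
tool_rot: [-3.14, -0.001, 1.976]
contact_force: [-0.1, 0.5, -3.8]
opening: 0.0233
```

Emit:
{"op": "send_rows", "data": {
  "series": [
    [0, 0, -0.01, 0, 0, 0, 1],
    [0, 0, -0.012, 0, 0, 0, 1],
    [0, 0, -0.014, 0, 0, 0, 1],
    [0, 0, -0.016, 0, 0, 0, 1],
    [0, 0, -0.018, 0, 0, 0, 1]
  ]
}}

```text
time: 9.92
tool_pos: [0.5767, 0.1352, 0.2105]
tool_rot: [-3.141, -0.0, 1.976]
contact_force: [-0.4, 0.2, -3.9]
opening: 0.0231
```

Emit:
{"op": "send_rows", "data": {
  "series": [
    [0, 0, -0.02, 0, 0, 0, 1],
    [0, 0, -0.02, 0, 0, 0, 1],
    [0, 0, -0.02, 0, 0, 0, 1],
    [0, 0, -0.02, 0, 0, 0, 1],
    [0, 0, -0.02, 0, 0, 0, 1]
  ]
}}

```text
time: 10.33
tool_pos: [0.5766, 0.1353, 0.3114]
tool_rot: [3.141, 0.0, 1.976]
contact_force: [0.5, 0.3, -3.0]
opening: 0.0234
```

Emit:
{"op": "send_rows", "data": {
  "series": [
    [0, 0, -0.02, 0, 0, 0, 1],
    [0, 0, -0.015, 0, 0, 0, 1],
    [0, 0, -0.01, 0, 0, 0, 1],
    [0, 0, -0.005, 0, 0, 0, 1],
    [0, 0, 0, 0, 0, 0, 1]
  ]
}}

```text
time: 10.75
tool_pos: [0.5771, 0.1353, 0.3612]
tool_rot: [3.139, 0.001, 1.976]
contact_force: [0.6, -0.2, -3.2]
opening: 0.0237
```

```bash
python3 - <<'E'
from h import *
rel([.5,.1,.36])
c,P,d,f=cam('scene'); save('scene7.png',c[0:260,200:460],2.3)
E
```

```text
t 10.75 pos [0.5771 0.1353 0.3612] rot [3.1386e+00 8.0000e-04 1.9758e+00] F [ 0.6 -0.2 -3.2] op 0.0237 q [ 0.1   0.42  1.05  0.    1.67 -0.3 ]
-> [0.5, 0.1, 0.36] tool shift [-0.0021 -0.0847  0.0009] rows 2.0320292754360936
```

View pics/scene7.png

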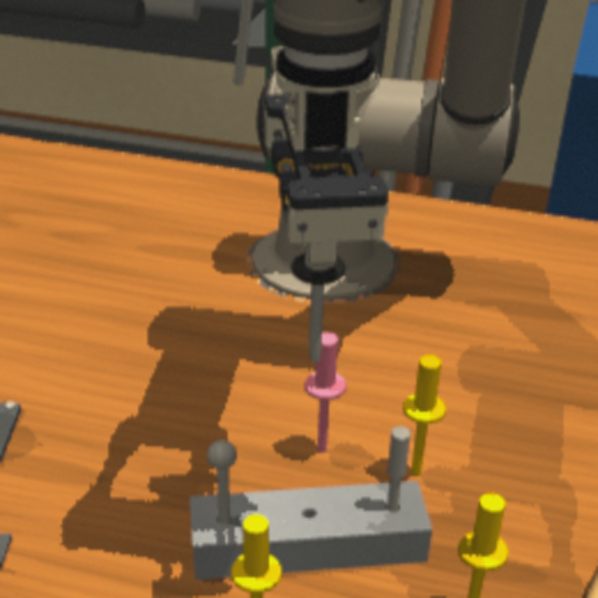

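The drift is out of the block, hanging straight from the jaws with its tip at (316,358); the middle socket at (310,513) is empty, and the awl and punch are still in place. Tilt about tool x, which is nearly the arm's pitch axis, so the drift is not twisted between the pads.

Emit:
{"op": "send_rows", "data": {
  "series": [
    [0, 0, 0, -0.02, 0, 0, 1],
    [0, 0, 0, -0.04, 0, 0, 1],
    [0, 0, 0, -0.055, 0, 0, 1],
    [0, 0, 0, -0.055, 0, 0, 1],
    [0, 0, 0, -0.055, 0, 0, 1]
  ]
}}

```text
time: 11.22
tool_pos: [0.5764, 0.1352, 0.3581]
tool_rot: [2.916, -0.001, 1.976]
contact_force: [0.2, -0.5, -4.0]
opening: 0.0234
```

Emit:
{"op": "send_rows", "data": {
  "series": [
    [0, 0, 0, -0.055, 0, 0, 1],
    [0, 0, 0, -0.055, 0, 0, 1],
    [0, 0, 0, -0.055, 0, 0, 1],
    [0, 0, 0, -0.055, 0, 0, 1],
    [0, 0, 0, -0.055, 0, 0, 1]
  ]
}}

```text
time: 11.63
tool_pos: [0.576, 0.1351, 0.3581]
tool_rot: [2.641, -0.001, 1.976]
contact_force: [-0.1, 0.5, -3.2]
opening: 0.0234
```

Emit:
{"op": "send_rows", "data": {
  "series": [
    [0, 0, 0, -0.055, 0, 0, 1],
    [0, 0, 0, -0.055, 0, 0, 1],
    [0, 0, 0, -0.055, 0, 0, 1],
    [0, 0, 0, -0.055, 0, 0, 1],
    [0, 0, 0, -0.04, 0, 0, 1]
  ]
}}

```text
time: 12.05
tool_pos: [0.5755, 0.1351, 0.3574]
tool_rot: [2.382, -0.001, 1.976]
contact_force: [-1.2, 0.9, -3.0]
opening: 0.0232
```

Emit:
{"op": "send_rows", "data": {
  "series": [
    [0, 0, 0, -0.025, 0, 0, 1],
    [0, 0, 0, 0, 0, 0, 1],
    [0, 0, 0, 0, 0, 0, 1],
    [0, 0, 0, 0, 0, 0, 1],
    [0, 0, 0, 0, 0, 0, 1]
  ]
}}

```text
time: 12.47
tool_pos: [0.5771, 0.1353, 0.3592]
tool_rot: [2.357, 0.0, 1.976]
contact_force: [0.4, 0.6, -3.7]
opening: 0.0234
```

```bash
python3 - <<'E'
from h import *
rel([.5,.1,.36]); s=observe(); R=Ro.from_euler('xyz',s['tool_rot']); a=R.apply([0,0,1]); print('tilt',np.degrees(np.arccos(-a[2])),a, 'qv',abs(s['qvel']).max())
print('tip est',s['tool_pos']+.109*a)
c,P,d,f=cam('scene'); save('scene8.png',c[0:280,160:460],2.1); np.savez('s8.npz',c=c,P=P)
c,P,d,f=cam('top'); save('top8.png',c,1.25); np.savez('t8.npz',c=c,P=P)
E
```

```text
t 12.47 pos [0.5771 0.1353 0.3592] rot [2.3571 0.     1.9761] F [ 0.4  0.6 -3.7] op 0.0234 q [-0.08  0.02  1.81  0.57  0.66 -0.82]
-> [0.5, 0.1, 0.36] tool shift [-0.0021 -0.0594 -0.0604] rows 1.4491581634725705
tilt 44.94530941946315 [ 0.64921004  0.27851713 -0.70778141] qv 0.0046820384762196205
tip est [0.64783601 0.16570043 0.28207399]
```

View pics/scene8.png

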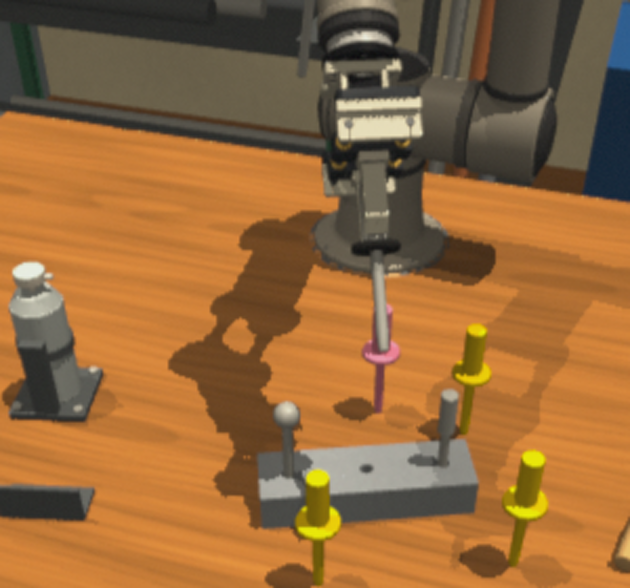

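View pics/top8.png

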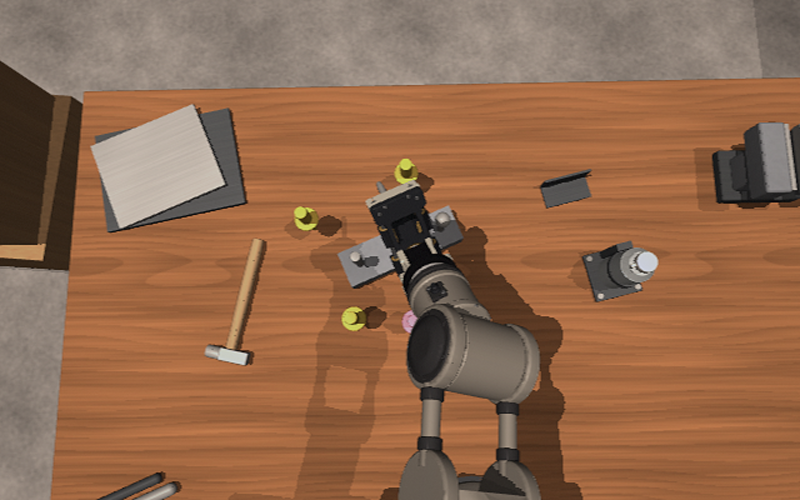

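The drift leans in the jaws, guard at (376,245) and tip at (383,345) in the scene crop. Everything else is where it was. I'll measure the real lean from the depth image.

```bash
python3 - <<'E'
from h import *
P=np.load('s8.npz')['P']; s=observe(); a=Ro.from_euler('xyz',s['tool_rot']).apply([0,0,1])
r=P-s['tool_pos']; t=r@a; rad=np.linalg.norm(r-t[...,None]*a,axis=-1)
m=(t>.025)&(t<.13)&(rad<.03); q=P[m]; print(m.sum(),t[m].max())
o=np.median(q,0); k=np.linalg.svd(q-q.mean(0),full_matrices=False)[2][0]; print(k,'lean',np.degrees(np.arccos(abs(k[2]))),'zmin',q[:,2].min())
S0=np.load('scene0.npz')['P']
for n,z in(('scene0.npz','s8.npz'),('top0.npz','t8.npz')):
    A=np.load(n)['P'];B=np.load(z)['P']
    for nm,(x,y,h) in dict(awl=(.611,.053,.145),punch=(.543,.218,.145)).items():
        for Q in(A,B):
            w=(np.hypot(Q[...,0]-x,Q[...,1]-y)<.025)&(Q[...,2]>.1)&(Q[...,2]<.165); print(n,nm,w.sum(),np.median(Q[w],0).round(3))
E
```

```text
251 0.10926971265889171
[ 0.64980629  0.27208969 -0.70973163] lean 44.78691569475875 zmin 0.2825068300761989
scene0.npz awl 175 [0.619 0.054 0.144]
scene0.npz awl 176 [0.619 0.054 0.146]
scene0.npz punch 175 [0.55  0.218 0.135]
scene0.npz punch 176 [0.55  0.218 0.135]
top0.npz awl 124 [0.61  0.054 0.151]
top0.npz awl 124 [0.609 0.054 0.151]
top0.npz punch 80 [0.538 0.217 0.154]
top0.npz punch 79 [0.538 0.217 0.155]
```

Lean 44.8°, lowest point at z 0.28, arm still. Handing in.

```bash
python3 - <<'E'
from h import *
print(workorder.hand_in())
E
```

```text
the job is handed in; nothing more can be done
None
```

The job is done and handed in at about 12.6 s; the hand-in gave no verdict.

- **Spray:** I pressed the nozzle cap to its stop with the shut fingers (z 0.192, about 12 N). After release, the depth image showed its top back at 0.2006 m.
- **Drift:** I gripped the black-guarded drift in the middle socket just above its guard at 45 N. I drew it straight up out of the block and tilted it point downwards.
- **Last checks:** The depth image gave a lean of 44.8° (44.9° from the arm pose), with the lowest point of the drift about 282 mm above the bench. The arm was still and the grip steady at 23.4 mm.
- **Other objects:** The awl and punch measured the same as at the start, within 2 mm. I checked the hammer and angle iron by eye only, and they had not moved.

No check failed. The arm swung several millimetres when it stopped above the cap and settled before the press. I could not see the oil itself in the pictures, so the spray rests on the cap's travel.

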